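Weigh a counterweight on a sprung hook scale

TASK

Weigh the red counterweight: hang it by its steel bar in the hook of the sprung scale, lowering it by feel, at no more than a few centimetres a second, until the hook carries all of its weight, so that the hook neither jumps nor bounces when you let go and the scale is never pushed hard. Leave it hanging untouched until the reading has been steady for a second, then take it again, lift it off just as slowly, letting the hook rise with it, and set it down softly, upright, about the middle of the blue tray. Leave the other things where they are.

Things in the scene. Friction and masses are not known exactly. Their poses are not given: they have to be found in the camera images.
- weight: Loose counterweight, 134 mm tall, standing upright; origin: centre of its underside, z up. Red round slug (60 mm diameter, z 0 to 28 mm), two upright rods (8 mm thick, at y = -26 and +26 mm) that hold a level steel bar, and a black grip block on the bar. The same after a half turn about z. Its mass differs from run to run (under 1 kg) and is not told.
- bar (a point): Middle of the counterweight's hanging bar, on its axis, 78 mm above the underside: a round bar 10 mm thick along the counterweight's y. Between bar and slug is an open window, 44 mm wide along y and 45 mm high, open along x, for the hook to enter. Axes as weight.
- grip (a point): Where to hold the black grip block, 112 mm above the counterweight's underside, 34 mm above the bar's axis. The block is 14 mm along the counterweight's x, 24 mm along its y, from 81 to 134 mm above the underside; grasp it from above across the 24 mm (closing along y), fingertips no lower than 5 mm above the bar. Axes as weight.
- scale: Sprung hook scale, fixed to the bench. Origin on the bench straight below the hook's seat; x points level from the hook's tip to the column, z up. Aluminium column 36 x 44 mm, top at z = 268 mm, at x = 145 mm, on a grey base (x 80 to 210 mm, 130 mm wide, 16 mm high). Below the hook is only the bench.
- hook_seat (a point): Where the axis of a 10 mm bar lies when seated in the hook, along the scale's y; 225 mm above the bench unloaded, moves down with the hook; axes as scale. The hook is a steel V open upward, 16 mm wide, cheeks at 45 degrees. A steel arm (16 mm wide, underside 17 mm below the seat) joins it to a black sleeve (front at x = 120 mm) on the column.
- hook_tip (a point): Top of the hook's front cheek, 20 mm in front of (scale's -x) and 11 mm above the seat; the rear cheek is its mirror image. Bring the bar in over this tip along the scale's +x, with the hook passing through the window under the bar, then lower the bar into the V. Axes as scale.
- hook (a joint): Scale reading: how far the hook has sunk, m, 0 (unloaded, at its top stop) to 0.120 (bottom stop, never reached by the weight alone). Spring 60 N/m, starting at a load of 0.8 N; so it comes to rest at (load in N - 0.8)/60 m. Lightly damped: bounces for about 2.5 s.
- tray: Shallow blue steel tray with a black rubber mat, fixed to the bench, 130 x 130 mm outside, walls 4 mm thick and 16 mm high. Origin: centre of its underside; mat surface 7 mm above it.
- tin_oil: Bystander: yellow and red oil tin, 68 mm diameter, 99 mm tall; origin under its centre.
- cork_block: Bystander: cork sanding block 63 x 115 x 34 mm; origin under its centre.
- tape_measure: Bystander: yellow tape measure 37 x 72 x 64 mm; origin under its centre.
- screwdriver_blue: Bystander: blue screwdriver, 177 mm long, lying; origin under its centre.
- chisel: Bystander: chisel with a brown handle, 220 mm long, lying; origin under its centre.
- bolt_jar: Bystander: brown jar with a grey lid, 63 mm diameter, 79 mm tall; origin under its centre.

How it is judged:
By the outcome, as a careful person would: the job done as asked, in the order asked, and still so for the second after the job is handed in, with the robot touching nothing.
It also fails if it takes over 72 s, if anything falls off the work surface, if the arm or the gripper's body presses on something with over 40 N, if the wrist force passes 120 N, or if a joint passes its speed limit or range.

ROBOT

A 6-joint arm with a two-finger parallel gripper is mounted at the origin on a cart in front of the work surface, level with it; the furniture and walls round the work are solid. World frame = base frame: x ahead of the robot, y to its left, z up, the work surface at z = 0. Lengths are in m, angles in rad, forces in N, time in s.
With the tool pointing down it reaches from about 0.35 to 0.975 m from the base axis. Payload 4.9 kg.
Tool frame: the origin (TCP) lies on the mounting face of the last link; the fingertips stand 173 mm ahead of it and the grasp point (between the pads) lies 155 mm ahead of it (tcp_to_grasp is the distance from the TCP to the grasp point, in m); z points along the fingers, y is the line along which they close (so a half turn about z gives the same grasp; the last joint's range is limited). The gripper opens to 85 mm and grips with 20 to 120 N. Pads are 22 mm wide; open, the fingers measure 114 mm over their backs; the gripper's body (76 mm by 85 mm) begins 54 mm behind the grasp point. The pads swing forward as they close: fully open they stand 13 mm farther back than shut.
Start: joints at [-1.331, 0.053, 1.613, -0, 1.476, -0.119], TCP at [0.219, -0.585, 0.405] pointing down, gripper open.
Joint ranges: [-3.01, 3.01], [-1.01, 2.22], [0.06, 2.58], [-1.02, 4.17], [0.09, 2.62], [-3.14, 3.14]. Speed limits (rad/s): [2.57, 2.57, 3.14, 3.14, 3.14, 3.14].

INTERFACE

Orientations are given as a rotation vector (axis times angle).
In Python, from station import get_obs, get_image, calibration, finish_job, tcp_to_grasp gives the robot as it stands. The module is installed in compiled form; this text tells all that it offers.
- The arm moves only by the tool arm_command, never from a script. Its argument "plan" is a list that holds one entry, the list of rows, each a list of 6 numbers: the shift along the tool's x, y, z in cm, then the turn, a rotation vector about the tool's x, y, z in rad. A call has 1 to 12 rows; each row is the pose to reach, as a shift and turn from the pose commanded when the call began, along the tool's axes at that moment; what a row does not reach only later rows make up. A row lasts 1/12 s, in which the tool goes at most 41.7 mm and 7.16 degrees, less where a joint would pass 70% of its speed; a pose out of reach is approached as far as the arm can. A call with a gripper value outside its range is refused whole. "gripper" is the closure, from -1 (fully open) to 1 (shut), set as the call begins (left out, the last holds). The fingers move at their own pace and stop on an object; "force" is the grip in N (left out, the last holds). Time passes only in rows, so rows that repeat a pose let the fingers close. It gives the time, the measured TCP pose, the force, the opening and the grip force at its end, in the units of the state.
- get_obs(): the state, without advancing time (a new reading comes with each control period).
- get_image(name): name is "side" or "top"; returns (picture, depth): 384x512x3 uint8, blue, green, red; 384x512 float32, m along the optical axis (not along the pixel's ray), 0 where there is no reading.
- calibration(name): a dict with "fx", "fy", "cx", "cy" (pixels), "pose" (4x4, takes a point from camera to world coordinates). Camera axes: x right, y up, looking along -z (the intrinsics and any distortion apply to the point x, -y, -z); pixel columns grow to the right and rows downward; lengths in m; the calibration is good to about 2 mm. A picture is of the moment at which its call begins. calibration takes no time and is no camera call.
- finish_job(): hands the job in; it is judged then, once.
The state is a dict: "t": time; "q": joint angles; "dq": joint speeds; "effort": joint torques, N m; "tool_pos": TCP position; "tool_rot": TCP orientation; "contact_force": force on the tool from outside, world axes, zero at the start; "wrist_torque": the same for the moment, N m; "opening": finger opening in m; "grip_force": force on a finger pad.
Only numpy, scipy, OpenCV 4.12 (cv2) and the standard library are available. Lean on these libraries where they do the work, as an engineer would, in place of code of your own. Each camera call takes 0.05 s, during which the arm holds its last target. There are 200 camera calls.

## Working session

There is one attempt and no reset: what is moved stays moved. The work goes in short steps, Python scripts to look and compute and a tool call to move; the robot and the scene stay as the last step left them, time stands still between calls to the robot, and variables do not carry over. Pictures are saved under pics/ and viewed, at most 10 in all, crops included, and the job is handed in when it is done.

Besides the shell and the picture viewer there is one more tool, called as a command line: name --argument value ..., lists and objects as JSON in quotes. arm_command: Moves the arm, as the interface text tells. Its arguments: {"type":"object","properties":{"plan":{"type":"array"},"gripper":{"type":"number"},"force":{"type":"number"}},"required":["plan"]}

```bash
mkdir -p pics
python3 - <<'E'
from station import *
import cv2,numpy as np
o=get_obs();print({k:np.round(v,3) for k,v in o.items()},tcp_to_grasp)
for n in("side","top"):
    p,d=get_image(n);cv2.imwrite(f"pics/{n}0.png",p);np.save(f"{n}0.npy",d)
    c=calibration(n);print(n,{k:np.round(v,4) for k,v in c.items()})
E
```

```text
{'t': np.float64(0.0), 'q': array([-1.331,  0.053,  1.614,  0.   ,  1.476, -0.119]), 'dq': array([-0.001, -0.   ,  0.   , -0.   , -0.   ,  0.   ]), 'effort': array([ 1.0000e-03, -3.9368e+01, -3.7017e+01, -0.0000e+00,  7.0000e-03,
        0.0000e+00]), 'tool_pos': array([ 0.219, -0.585,  0.403]), 'tool_rot': array([-3.089, -0.56 ,  0.   ]), 'contact_force': array([-0.394, -0.119, -0.212]), 'wrist_torque': array([-0.003, -0.008,  0.045]), 'grip_force': np.float64(0.0), 'opening': np.float64(0.086)} 0.1547
side {'fx': np.float64(456.6352), 'fy': np.float64(456.6352), 'cx': np.float64(268.2728), 'cy': np.float64(189.3932), 'pose': array([[ 0.9987, -0.0443,  0.0265,  0.6564],
       [ 0.0512,  0.7892, -0.612 , -1.0685],
       [ 0.0062,  0.6125,  0.7904,  1.4778],
       [ 0.    ,  0.    ,  0.    ,  1.    ]])}
top {'fx': np.float64(476.9844), 'fy': np.float64(476.9844), 'cx': np.float64(259.211), 'cy': np.float64(189.4636), 'pose': array([[ 1.560e-02,  9.959e-01, -8.960e-02,  4.500e-01],
       [-9.999e-01,  1.550e-02, -2.500e-03, -1.780e-02],
       [-1.100e-03,  8.970e-02,  9.960e-01,  1.717e+00],
       [ 0.000e+00,  0.000e+00,  0.000e+00,  1.000e+00]])}
```

View pics/side0.png

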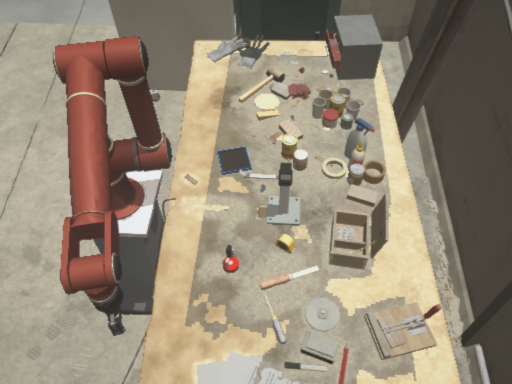

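View pics/top0.png

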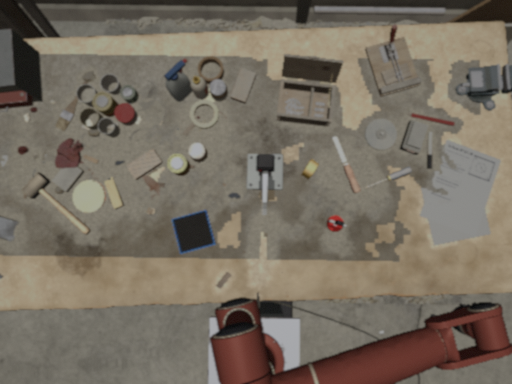

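The side view shows the weight at (231,264), the tray at (235,160) and the scale at (284,208). In the top view they are at (335,223), (193,231) and (265,175), with the hook arm pointing down the image, toward the robot. Next I'll measure and enlarge.

```bash
cat > h.py <<'E'
from station import *
import cv2,numpy as np
def world(n,u,v,z=None,depth=None):
    c=calibration(n);T=c["pose"]
    u,v=np.atleast_1d(u).astype(float),np.atleast_1d(v).astype(float)
    r=np.stack([(u-c["cx"])/c["fx"],-(v-c["cy"])/c["fy"],-np.ones_like(u)],-1)@T[:3,:3].T
    s=(z-T[2,3])/r[:,2] if depth is None else depth
    return T[:3,3]+r*np.reshape(s,(-1,1))
def pts(n,m,d):
    v,u=np.nonzero(m&(d>0));return world(n,u,v,depth=d[v,u])
def mask(p,lo,hi):
    return cv2.inRange(cv2.cvtColor(p,cv2.COLOR_BGR2HSV),lo,hi)>0
E
python3 - <<'E'
from h import *
P={n:(cv2.imread(f"pics/{n}0.png"),np.load(f"{n}0.npy")) for n in("side","top")}
def win(m,u0,u1,v0,v1):
    w=np.zeros_like(m);w[v0:v1,u0:u1]=m[v0:v1,u0:u1];return w
for n,w,t,s in(("top",(315,355,205,245),(165,225,205,260),(240,290,145,210)),("side",(210,250,235,280),(210,262,140,180),(250,310,155,230))):
    p,d=P[n]
    m=win(mask(p,(0,150,110),(6,255,255))|mask(p,(174,150,110),(180,255,255)),*w)
    q=pts(n,m,d);print(n,"red",len(q),q.mean(0).round(4),q.min(0).round(3),q.max(0).round(3))
    q=pts(n,win(np.ones_like(m),*w),d);q=q[q[:,2]>.06];print(" w high",len(q));print(np.round(q[np.argsort(-q[:,2])][:60:2],3).tolist())
    m=win(mask(p,(100,90,40),(130,255,255)),*t);
    v,u=np.nonzero(m);r=cv2.minAreaRect(np.float32(world(n,u,v,z=.016)[:,:2]));print(" tray",r)
    q=pts(n,win(np.ones_like(m),*s),d)
    for a,b in((.012,.02),(.195,.245),(.255,.30)):
        k=q[(q[:,2]>a)&(q[:,2]<b)]
        if len(k):print(" scale",a,b,len(k),k.min(0).round(3),k.max(0).round(3),np.median(k,0).round(3),cv2.minAreaRect(np.float32(k[:,:2])))
a=cv2.resize(P["side"][0][150:280,200:320],None,fx=4,fy=4,interpolation=cv2.INTER_CUBIC)[:520,:400]
b=cv2.resize(P["top"][0][140:250,240:360],None,fx=4,fy=4,interpolation=cv2.INTER_CUBIC)[:520,:400]
b=cv2.copyMakeBorder(b,0,520-b.shape[0],0,0,0);cv2.imwrite("pics/crop0.png",np.hstack([a,b]))
E
```

```text
top red 90 [ 0.4875 -0.2807  0.029 ] [ 0.462 -0.305  0.019] [ 0.512 -0.259  0.129]
 w high 71
[[0.488, -0.292, 0.14], [0.485, -0.286, 0.136], [0.488, -0.286, 0.135], [0.485, -0.283, 0.135], [0.479, -0.293, 0.134], [0.492, -0.286, 0.133], [0.492, -0.283, 0.133], [0.489, -0.296, 0.133], [0.485, -0.29, 0.132], [0.479, -0.287, 0.132], [0.479, -0.29, 0.131], [0.488, -0.274, 0.13], [0.482, -0.29, 0.13], [0.482, -0.287, 0.129], [0.495, -0.28, 0.129], [0.495, -0.278, 0.127], [0.495, -0.275, 0.124], [0.485, -0.272, 0.122], [0.479, -0.287, 0.11], [0.492, -0.274, 0.106], [0.496, -0.276, 0.096], [0.486, -0.273, 0.093], [0.493, -0.263, 0.09], [0.493, -0.274, 0.088], [0.493, -0.267, 0.085], [0.489, -0.268, 0.083], [0.486, -0.271, 0.082], [0.483, -0.275, 0.082], [0.496, -0.261, 0.08], [0.476, -0.306, 0.08]]
 tray ((0.44968685507774353, 0.21944856643676758), (0.1255364865064621, 0.126173198223114), 16.092979431152344)
 scale 0.012 0.02 583 [ 0.533 -0.113  0.012] [0.761 0.054 0.02 ] [ 0.657 -0.016  0.016] ((0.6479672193527222, -0.02598562091588974), (0.2264060527086258, 0.1598653644323349), 6.9326710
[... 1229 characters left out ...]
 ((0.45208805799484253, 0.2192661166191101), (0.12694567441940308, 0.1284768432378769), 16.161209106445312)
 scale 0.012 0.02 584 [ 0.522 -0.099  0.012] [0.769 0.251 0.02 ] [ 0.676 -0.032  0.016] ((0.6528753042221069, 0.07406064867973328), (0.24446745216846466, 0.35251086950302124), 3.497196912765503)
 scale 0.195 0.245 285 [ 0.545 -0.063  0.197] [ 0.697 -0.002  0.245] [ 0.649 -0.039  0.217] ((0.622519850730896, -0.027225535362958908), (0.05919979140162468, 0.15552933514118195), 79.9212646484375)
 scale 0.255 0.3 144 [ 0.651 -0.059  0.256] [ 0.691 -0.004  0.275] [ 0.671 -0.034  0.267] ((0.6709675192832947, -0.031036322936415672), (0.03872035816311836, 0.05536802113056183), 1.718971610069275)
```

View pics/crop0.png

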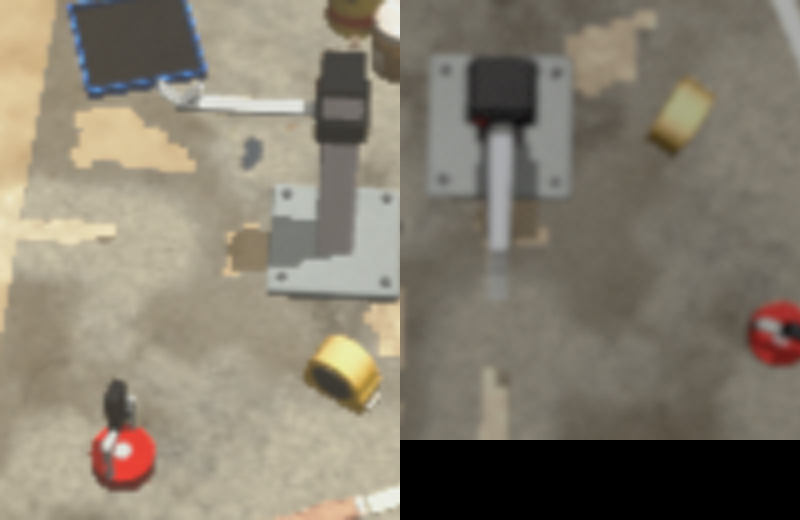

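Run:
```python
from h import *
for n,w,s in(("top",(315,355,205,245),(240,290,145,215)),("side",(210,250,235,280),(235,310,155,230))):
    p=cv2.imread(f"pics/{n}0.png");d=np.load(f"{n}0.npy")
    m=np.zeros(d.shape,bool);m[w[2]:w[3],w[0]:w[1]]=1
    q=pts(n,m,d)
    b=q[(q[:,2]>.05)&(q[:,2]<.095)]; g=q[q[:,2]>.1]
    print(n,"block",np.median(g,0).round(4),cv2.minAreaRect(np.float32(g[:,:2])))
    print(" barline",len(b),b.mean(0).round(4),cv2.minAreaRect(np.float32(b[:,:2])),np.degrees(np.arctan2(*cv2.fitLine(np.float32(b[:,:2]),cv2.DIST_HUBER,0,.01,.01)[[1,0],0])))
    red=(mask(p,(0,120,60),(8,255,255))|mask(p,(172,120,60),(180,255,255)))&m
    v,u=np.nonzero(red); x=world(n,u,v,z=.028 if n=="top" else .028);print(" slug circ z28",cv2.minEnclosingCircle(np.float32(x[:,:2])))
    m=np.zeros(d.shape,bool);m[s[2]:s[3],s[0]:s[1]]=1
    q=pts(n,m,d);a=q[(q[:,2]>.195)&(q[:,2]<.25)&(q[:,0]<.635)&(q[:,0]>.49)&(abs(q[:,1]+.032)<.02)]
    l=cv2.fitLine(np.float32(a[:,:2]),cv2.DIST_HUBER,0,.01,.01).ravel();print(" arm",len(a),l.round(4))
    for x0 in np.arange(.49,.63,.01):
        k=a[(a[:,0]>=x0)&(a[:,0]<x0+.01)]
        if len(k):print("  ",x0.round(2),len(k),k[:,1].min().round(3),k[:,1].max().round(3),np.median(k[:,2]).round(3),end=";")
    print()
    # high-contrast: base rectangle on z=.016 by grey mask
```

```text
top block [ 0.4854 -0.2828  0.1314] ((0.4865242540836334, -0.28413939476013184), (0.023815277963876724, 0.013996727764606476), 71.23176574707031)
 barline 30 [ 0.4874 -0.2791  0.0814] ((0.4854247272014618, -0.28391075134277344), (0.06045112758874893, 0.011056293733417988), 71.95159149169922) 72.70962
 slug circ z28 ((0.4878169000148773, -0.2819693088531494), 0.02866469882428646)
 arm 207 [ 0.9998 -0.0184  0.5702 -0.0316]
   0.5 5 -0.036 -0.024 0.232;   0.51 14 -0.036 -0.024 0.229;   0.52 20 -0.036 -0.024 0.22;   0.53 17 -0.039 -0.023 0.227;   0.54 18 -0.039 -0.023 0.23;   0.55 15 -0.039 -0.026 0.215;   0.56 15 -0.039 -0.026 0.216;   0.57 14 -0.039 -0.026 0.217;   0.58 16 -0.039 -0.026 0.215;   0.59 18 -0.039 -0.026 0.215;   0.6 15 -0.038 -0.026 0.217;   0.61 16 -0.038 -0.026 0.214;   0.62 15 -0.038 -0.025 0.215;   0.63 9 -0.038 -0.025 0.216;
side block [ 0.4892 -0.2874  0.1276] ((0.48915863037109375, -0.28415417671203613), (0.025418780744075775, 0.014100934378802776), 74.17109680175781)
 barline 41 [ 0.4878 -0.2913  0.0765] ((0.49072980880737305, -0.28374332189559937), (0.06055095046758652, 0.012799813412129879), 69.60662841796875) 71.44984
 slug circ z28 ((0.4892839789390564, -0.2880494296550751), 0.03145104646682739)
 arm 167 [ 1.     -0.0067  0.5646 -0.0317]
   0.5 3 -0.039 -0.024 0.234;   0.51 13 -0.041 -0.02 0.228;   0.52 13 -0.038 -0.022 0.218;   0.53 18 -0.038 -0.022 0.223;   0.54 19 -0.041 -0.021 0.218;   0.55 12 -0.037 -0.02 0.213;   0.56 11 -0.04 -0.02 0.212;   0.57 15 -0.038 -0.021 0.215;   0.58 14 -0.04 -0.017 0.213;   0.59 12 -0.038 -0.027 0.215;   0.6 10 -0.041 -0.024 0.214;   0.61 10 -0.04 -0.022 0.215;   0.62 12 -0.04 -0.025 0.216;   0.63 5 -0.034 -0.023 0.213;
```

arm_command --plan '[[[3,-1.55,0,0,0,0.056],[6,-3.1,0,0,0,0.112],[9,-4.7,0,0,0,0.168],[12,-6.2,0,0,0,0.224],[15,-7.8,0,0,0,0.28],[18,-9.4,0,0,0,0.336],[21,-10.9,0.5,0,0,0.392],[24,-12.5,1,0,0,0.448],[27,-14,2,0,0,0.504],[30,-15.6,3,0,0,0.56],[33,-17.1,4,0,0,0.616],[35.8,-18.7,5,0,0,0.672]]]' --gripper -1

```text
t: 1.1
tool_pos: [0.4899, -0.2828, 0.3539]
tool_rot: [-3.102, 0.494, 0.0]
contact_force: [0.1, -0.8, -0.5]
opening: 0.0858
grip_force: 0.0
```

arm_command --plan '[[[0,0,0,0,0,0],[0,0,0,0,0,0]]]'

```text
t: 1.27
tool_pos: [0.4894, -0.2829, 0.3532]
tool_rot: [-3.103, 0.484, 0.004]
contact_force: [-0.9, 0.1, 0.3]
opening: 0.0853
grip_force: 0.0
```

```bash
cat >> h.py <<'E'
from scipy.spatial.transform import Rotation as R
def st(tgt=None,yd=None):
    o=get_obs();M=R.from_rotvec(o["tool_rot"]).as_matrix();g=o["tool_pos"]+M[:,2]*.1547
    print("t",o["t"].round(2),"tcp",o["tool_pos"].round(4),"grasp",g.round(4),"z",M[:,2].round(3),"ydeg",np.degrees(np.arctan2(M[1,1],M[0,1])).round(2),"F",o["contact_force"].round(2),"open",o["opening"].round(4),"grip",o["grip_force"].round(1))
    if tgt is not None: print(" shift cm",(M.T@(np.array(tgt)-o["tool_pos"])*100).round(2))
    if yd is not None:
        D=np.stack([[-np.sin(np.radians(yd)),np.cos(np.radians(yd)),0],[np.cos(np.radians(yd)),np.sin(np.radians(yd)),0],[0,0,-1]],1)
        print(" turn",R.from_matrix(M.T@D).as_rotvec().round(4))
    return o
E
python3 -c "
from h import *
st((.488,-.284,.267),-108)"
```

```text
Traceback (most recent call last):
  File "h.py", line 16, in st
    print("t",o["t"].round(2),"tcp",o["tool_pos"].round(4),"grasp",g.round(4),"z",M[:,2].round(3),"ydeg",np.degrees(np.arctan2(M[1,1],M[0,1])).round(2),"F",o["contact_force"].round(2),"open",o["opening"].round(4),"grip",o["grip_force"].round(1))
              ^^^^^^^^^^^^
AttributeError: 'float' object has no attribute 'round'
```

arm_command --plan '[[[-0.1,0.1,1.5,0,0,0],[-0.1,0.1,3,0,0,0],[-0.1,0.1,4.5,0,0,0],[-0.1,0.1,6,0,0,0],[-0.1,0.1,7.2,0,0,0],[-0.1,0.1,8.2,0,0,0],[-0.1,0.1,8.6,0,0,0],[-0.1,0.1,8.6,0,0,0]]]'

```text
t: 1.93
tool_pos: [0.4872, -0.2852, 0.2676]
tool_rot: [-3.102, 0.491, 0.003]
contact_force: [0.4, 0.1, 0.0]
opening: 0.0856
grip_force: 0.0
```

```bash
sed -i 's/o\["t"\].round(2)/round(float(o["t"]),2)/;s/\bo=get_obs();M/o={k:np.asarray(v,float) for k,v in get_obs().items()};M/' h.py; python3 -c "
from h import *
st((.488,-.284,.267),-108)
p,d=get_image('side');cv2.imwrite('pics/s1.png',cv2.resize(p[180:300,180:300],None,fx=4,fy=4,interpolation=cv2.INTER_CUBIC))"
```

```text
t 1.93 tcp [ 0.4872 -0.2852  0.2676] grasp [ 0.487  -0.2851  0.1129] z [-0.002  0.001 -1.   ] ydeg -107.98 F [0.41 0.05 0.01] open 0.0856 grip 0.0
 shift cm [ 0.04 -0.14  0.06]
 turn [-0.0006  0.0019  0.0004]
```

View pics/s1.png

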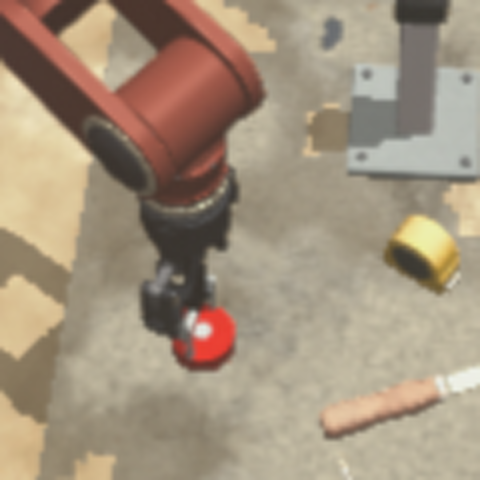

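The open gripper straddles the grip block, with the red slug at (205,335) in the crop. I'll close it with a firm grip so the weight can't slip or swing.

arm_command --plan '[[[0,0,0,0,0,0],[0,0,0,0,0,0],[0,0,0,0,0,0],[0,0,0,0,0,0],[0,0,0,0,0,0],[0,0,0,0,0,0],[0,0,0,0,0,0],[0,0,0,0,0,0]]]' --gripper 1 --force 50

```text
t: 2.65
tool_pos: [0.4879, -0.2849, 0.269]
tool_rot: [-3.103, 0.49, -0.001]
contact_force: [0.7, 0.9, 1.9]
opening: 0.0234
grip_force: 50.8
```

arm_command --plan '[[[0,0,-0.2,0,0,0],[0,0,-0.6,0,0,0],[0,0,-1.2,0,0,0],[0,0,-2,0,0,0],[0,0,-3,0,0,0],[0,0,-4.5,0,0,0],[0,0,-6,0,0,0],[0,0,-7.5,0,0,0],[0,0,-8.5,0,0,0],[0,0,-9,0,0,0],[0,0,-9,0,0,0],[0,0,-9,0,0,0]]]'

```text
t: 3.65
tool_pos: [0.4876, -0.2849, 0.3586]
tool_rot: [-3.103, 0.49, 0.0]
contact_force: [-0.3, 0.7, -4.9]
opening: 0.0238
grip_force: 50.2
```

```bash
python3 -c "
from h import *
st((.425,-.0325,.44),-90)"
```

```text
t 3.65 tcp [ 0.4876 -0.2849  0.3586] grasp [ 0.4876 -0.2849  0.2039] z [-0.  0. -1.] ydeg -107.95 F [-0.26  0.67 -4.94] open 0.0238 grip 50.2
 shift cm [-13.74 -22.09  -8.14]
 turn [-0.000e+00  1.000e-04 -3.132e-01]
```

arm_command --plan '[[[-0.5,-0.8,-0.3,0,0,-0.011],[-1.5,-2.4,-0.9,0,0,-0.034],[-2.9,-4.7,-1.8,0,0,-0.067],[-4.5,-7.3,-3,0,0,-0.104],[-6.1,-9.9,-4.2,0,0,-0.14],[-7.7,-12.4,-5.4,0,0,-0.176],[-9.3,-15,-6.4,0,0,-0.213],[-10.8,-17.4,-7.2,0,0,-0.247],[-12.1,-19.5,-7.8,0,0,-0.276],[-13.1,-21.1,-8.1,0,0,-0.3],[-13.6,-21.9,-8.1,0,0,-0.31],[-13.7,-22.1,-8.1,0,0,-0.313]]]'

```text
t: 4.65
tool_pos: [0.4248, -0.0311, 0.439]
tool_rot: [-3.141, -0.004, 0.001]
contact_force: [0.3, -0.6, -4.1]
opening: 0.0234
grip_force: 50.3
```

arm_command --plan '[[[0,0,0,0,0,0],[0,0,0,0,0,0],[0,0,0,0,0,0]]]'

```text
t: 4.9
tool_pos: [0.4257, -0.0333, 0.4391]
tool_rot: [3.142, -0.003, -0.002]
contact_force: [0.4, 1.4, -3.8]
opening: 0.0236
grip_force: 50.2
```

Run:
```python
from h import *
st((.425,-.0325,.44),-90)
A=[]
for n,c in(("side",(205,325,130,250)),("top",(205,325,150,270))):
    p,d=get_image(n);np.save(n+"2.npy",d);cv2.imwrite(f"pics/{n}2f.png",p)
    A.append(cv2.resize(p[c[2]:c[3],c[0]:c[1]],(400,400),interpolation=cv2.INTER_CUBIC))
    red=(mask(p,(0,190,90),(4,255,255))|mask(p,(176,190,90),(180,255,255)))
    red[:, :]&=True
    w=np.zeros_like(red);w[c[2]:c[3],c[0]:c[1]]=1
    q=pts(n,red&w,d);k=q[(q[:,2]>.13)&(q[:,2]<.23)&(abs(q[:,1]+.03)<.06)]
    print(n,len(k),np.median(k,0).round(4) if len(k) else 0,k.min(0).round(3),k.max(0).round(3))
cv2.imwrite("pics/c2.png",np.hstack(A))
```

```text
t 4.9 tcp [ 0.4257 -0.0333  0.4391] grasp [ 0.4255 -0.0333  0.2844] z [-0.001 -0.    -1.   ] ydeg -90.1 F [ 0.44  1.4  -3.84] open 0.0236 grip 50.2
 shift cm [-0.07 -0.08 -0.09]
 turn [ 0.0001  0.0012 -0.0017]
side 44 [ 0.4384 -0.0346  0.1964] [ 0.429 -0.06   0.19 ] [ 0.448 -0.008  0.207]Traceback (most recent call last):
  File "<stdin>", line 11, in <module>
    return umr_minimum(a, axis, None, out, keepdims, initial, where)
ValueError: zero-size array to reduction operation minimum which has no identity
```

Run:
```python
from h import *
A=[]
for n,c in(("side",(205,325,130,250)),("top",(205,325,150,270))):
    p=get_image(n)[0]
    A.append(cv2.resize(p[c[2]:c[3],c[0]:c[1]],(400,400),interpolation=cv2.INTER_CUBIC))
cv2.imwrite("pics/c2.png",np.hstack(A))
```

```text
(no output)
```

View pics/c2.png

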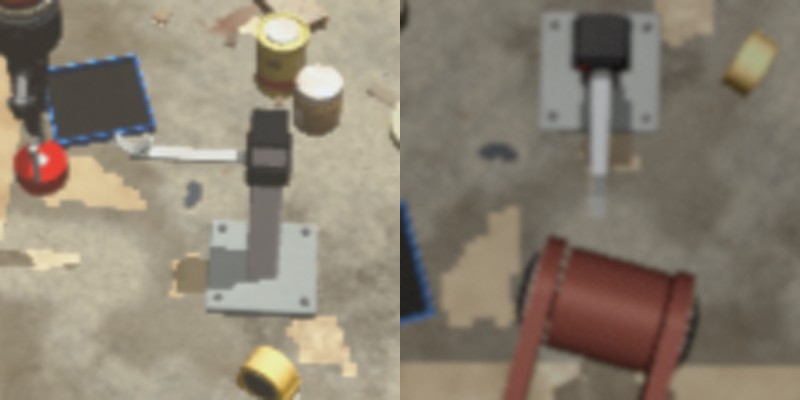

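arm_command --plan '[[[0.4,-0.1,-0.1,0,0,0],[1.2,-0.1,-0.1,0,0,0],[2.2,-0.1,-0.1,0,0,0],[3.3,-0.1,-0.1,0,0,0],[4.4,-0.1,-0.1,0,0,0],[5.5,-0.1,-0.1,0,0,0],[6.6,-0.1,-0.1,0,0,0],[7.7,-0.1,-0.1,0,0,0],[8.7,-0.1,-0.1,0,0,0],[9.5,-0.1,-0.1,0,0,0],[9.9,-0.1,-0.1,0,0,0],[9.9,-0.1,-0.1,0,0,0]]]'

```text
t: 6.1
tool_pos: [0.5254, -0.0316, 0.4404]
tool_rot: [-3.141, -0.0, 0.001]
contact_force: [0.3, -0.4, -3.1]
opening: 0.0232
grip_force: 50.2
```

arm_command --plan '[[[0,0,0,0,0,0],[0,0,0,0,0,0],[0,0,0,0,0,0],[0,0,0,0,0,0]]]'

```text
t: 6.43
tool_pos: [0.5242, -0.0316, 0.4408]
tool_rot: [3.141, -0.0, 0.0]
contact_force: [-0.9, -1.4, -4.6]
opening: 0.0231
grip_force: 50.2
```

Run:
```python
from h import *
st((.5255,-.0320,.416),-90)
A=[]
for n,c in(("side",(225,305,140,220)),("top",(225,305,150,230))):
    p,d=get_image(n)
    A.append(cv2.resize(p[c[2]:c[3],c[0]:c[1]],(400,400),interpolation=cv2.INTER_CUBIC))
cv2.imwrite("pics/c3.png",np.hstack(A))
print(np.mean([ (get_image("side"),get_obs()["contact_force"])[1] for _ in range(4)],0))
```

```text
t 6.43 tcp [ 0.5242 -0.0316  0.4408] grasp [ 0.5242 -0.0316  0.2861] z [ 0. -0. -1.] ydeg -90.02 F [-0.88 -1.43 -4.63] open 0.0231 grip 50.2
 shift cm [0.13 0.04 2.48]
 turn [ 0.0001 -0.0002 -0.0003]
[ 0.21474127 -0.13690632 -4.30336048]
```

View pics/c3.png

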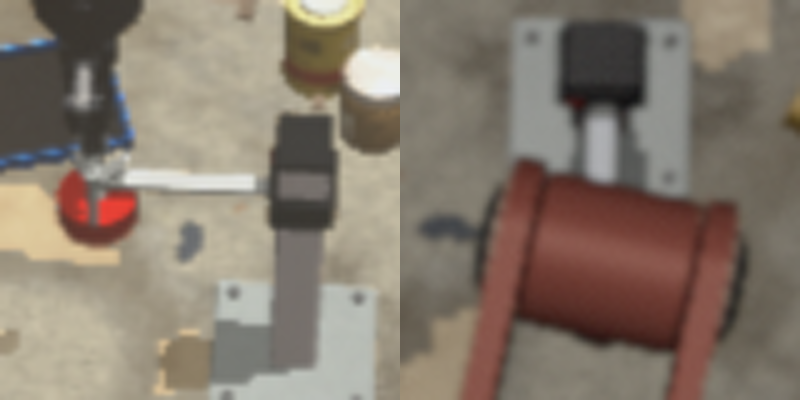

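The left crop shows the hook end at (110,160) inside the window, under the bar, with the slug below it. I'll lower at 2.4 cm/s.

arm_command --plan '[[[0.1,0,0.2,0,0,0],[0.1,0,0.4,0,0,0],[0.1,0,0.6,0,0,0],[0.1,0,0.8,0,0,0],[0.1,0,1,0,0,0],[0.1,0,1.2,0,0,0],[0.1,0,1.4,0,0,0],[0.1,0,1.6,0,0,0],[0.1,0,1.8,0,0,0],[0.1,0,2.0,0,0,0],[0.1,0,2.2,0,0,0],[0.1,0,2.4,0,0,0]]]'

```text
t: 7.73
tool_pos: [0.5255, -0.0316, 0.4166]
tool_rot: [3.142, -0.0, 0.001]
contact_force: [0.5, 0.8, -2.7]
opening: 0.0235
grip_force: 50.3
```

arm_command --plan '[[[0,0,0.2,0,0,0],[0,0,0.4,0,0,0],[0,0,0.6,0,0,0],[0,0,0.8,0,0,0],[0,0,1,0,0,0],[0,0,1.2,0,0,0],[0,0,1.4,0,0,0],[0,0,1.6,0,0,0],[0,0,1.8,0,0,0],[0,0,2.0,0,0,0],[0,0,2.2,0,0,0],[0,0,2.4,0,0,0]]]'

```text
t: 8.73
tool_pos: [0.5256, -0.0316, 0.3927]
tool_rot: [3.142, -0.0, 0.001]
contact_force: [1.3, -0.3, -1.5]
opening: 0.0235
grip_force: 50.3
```

```bash
cat >> h.py <<'E'
def feel(n=12):
    L=[]
    for _ in range(n): p,d=get_image("side");o=get_obs();L.append(np.r_[o["contact_force"],o["tool_pos"],o["wrist_torque"]])
    L=np.array(L);print("mean",L.mean(0).round(3),"sem F",(L[:,:3].std(0)/n**.5).round(3))
    return p,d
def hookz(d):
    m=np.zeros(d.shape,bool);m[140:235,225:310]=1
    q=pts("side",m,d);a=q[(q[:,0]>.565)&(q[:,0]<.635)&(abs(q[:,1]+.031)<.006)&(q[:,2]>.03)]
    print("arm top z",len(a),np.median(a[:,2]).round(4))
E
python3 -c "
from h import *
p,d=feel();hookz(d);hookz(np.load('side0.npy'));st()"
```

```text
mean [ 1.708e+00 -2.020e-01 -1.742e+00  5.260e-01 -3.200e-02  3.930e-01
 -1.000e-03 -3.450e-01 -1.800e-02] sem F [0.157 0.118 0.189]
arm top z 60 0.1902
arm top z 57 0.2145
t 9.33 tcp [ 0.5256 -0.0316  0.3928] grasp [ 0.5256 -0.0316  0.2381] z [ 0. -0. -1.] ydeg -90.01 F [ 2.09 -0.29 -1.63] open 0.0233 grip 50.3
```

arm_command --plan '[[[0.02,0,0.2,0,0,0],[0.04,0,0.4,0,0,0],[0.06,0,0.6,0,0,0],[0.08,0,0.8,0,0,0],[0.1,0,1,0,0,0],[0.12,0,1.2,0,0,0],[0.14,0,1.4,0,0,0],[0.15,0,1.6,0,0,0],[0.15,0,1.8,0,0,0],[0.15,0,2.0,0,0,0],[0.15,0,2.1,0,0,0],[0.15,0,2.2,0,0,0]]]'

```text
t: 10.33
tool_pos: [0.527, -0.0316, 0.3707]
tool_rot: [-3.142, 0.0, -0.0]
contact_force: [0.7, 0.8, -1.1]
opening: 0.0233
grip_force: 50.6
```

```bash
python3 -c "
from h import *
p,d=feel(16);hookz(d);st()"
```

```text
mean [ 1.111  0.109 -0.417  0.527 -0.032  0.371  0.045 -0.225  0.002] sem F [0.103 0.147 0.134]
arm top z 64 0.1695
t 11.13 tcp [ 0.527  -0.0316  0.3708] grasp [ 0.5271 -0.0316  0.2161] z [ 0.  0. -1.] ydeg -90.01 F [ 1.2  -0.4   0.28] open 0.0234 grip 50.6
```

arm_command --plan '[[[0.03,0,0.1,0,0,0],[0.06,0,0.25,0,0,0],[0.09,0,0.4,0,0,0],[0.1,0,0.5,0,0,0],[0.1,0,0.6,0,0,0],[0.1,0,0.6,0,0,0]]]'

```text
t: 11.63
tool_pos: [0.5278, -0.0316, 0.3642]
tool_rot: [-3.142, 0.0, 0.002]
contact_force: [-0.2, -0.1, 0.3]
opening: 0.0236
grip_force: 50.6
```

```bash
python3 -c "
from h import *
p,d=feel(20);hookz(d);st()"
```

```text
mean [-2.279 -0.494 -0.273  0.528 -0.032  0.365 -0.068  0.479 -0.005] sem F [0.197 0.115 0.123]
arm top z 64 0.1641
t 12.63 tcp [ 0.5279 -0.0316  0.3646] grasp [ 0.5278 -0.0316  0.2099] z [-0.001 -0.    -1.   ] ydeg -90.01 F [-3.54 -1.13  0.09] open 0.0231 grip 50.6
```

arm_command --plan '[[[-0.03,0,0.05,0,0,0],[-0.05,0,0.1,0,0,0],[-0.05,0,0.1,0,0,0],[-0.05,0,0.1,0,0,0]]]'

```text
t: 12.97
tool_pos: [0.5276, -0.0316, 0.3638]
tool_rot: [3.142, -0.0, 0.001]
contact_force: [-1.4, -0.4, 0.6]
opening: 0.0237
grip_force: 50.6
```

```bash
python3 -c "
from h import *
p,d=feel(8);p,d=feel(8);p,d=feel(8);hookz(d);st()"
```

```text
mean [-2.078e+00 -2.610e-01 -1.500e-01  5.280e-01 -3.200e-02  3.640e-01
 -9.100e-02  4.070e-01  1.000e-03] sem F [0.208 0.121 0.142]
mean [-1.174 -0.438 -0.318  0.528 -0.032  0.364 -0.097  0.259 -0.004] sem F [0.109 0.137 0.216]
mean [-0.776 -0.511 -0.136  0.528 -0.032  0.364 -0.106  0.176  0.005] sem F [0.237 0.121 0.119]
arm top z 68 0.1631
t 14.17 tcp [ 0.5275 -0.0316  0.3638] grasp [ 0.5276 -0.0316  0.2091] z [ 0. -0. -1.] ydeg -90.01 F [-0.31 -0.66 -0.35] open 0.0234 grip 50.6
```

arm_command --plan '[[[0,0,0.1,0,0,0],[-0.02,0,0.2,0,0,0],[-0.02,0,0.3,0,0,0],[-0.02,0,0.3,0,0,0],[-0.02,0,0.3,0,0,0],[-0.02,0,0.3,0,0,0],[-0.02,0,0.3,0,0,0],[-0.02,0,0.3,0,0,0],[-0.02,0,0.3,0,0,0],[-0.02,0,0.3,0,0,0]]]'

```text
t: 15.0
tool_pos: [0.5274, -0.0316, 0.3608]
tool_rot: [-3.142, 0.0, -0.001]
contact_force: [2.0, -0.4, 0.9]
opening: 0.0234
grip_force: 50.7
```

```bash
python3 -c "
from h import *
p,d=feel(10);p,d=feel(10);hookz(d);st()"
```

```text
mean [ 1.939 -0.598 -0.112  0.527 -0.032  0.361 -0.061 -0.375 -0.025] sem F [0.103 0.14  0.166]
mean [ 2.683 -0.276  0.179  0.527 -0.032  0.361 -0.056 -0.51  -0.006] sem F [0.131 0.131 0.162]
arm top z 60 0.1593
t 16.0 tcp [ 0.5274 -0.0316  0.3608] grasp [ 0.5274 -0.0316  0.2061] z [ 0. -0. -1.] ydeg -90.01 F [ 3.21 -0.07 -0.06] open 0.0231 grip 50.7
```

arm_command --plan '[[[0.02,0,0,0,0,0],[0.02,0,0,0,0,0],[0.02,0,0,0,0,0],[0.02,0,0,0,0,0],[0.02,0,0,0,0,0],[0.02,0,0,0,0,0],[0.02,0,0,0,0,0],[0.02,0,0,0,0,0]]]'

```text
t: 16.67
tool_pos: [0.5275, -0.0316, 0.3607]
tool_rot: [3.142, -0.0, -0.0]
contact_force: [2.2, -0.4, 0.0]
opening: 0.0234
grip_force: 50.7
```

```bash
python3 -c "
from h import *
p,d=feel(12);p,d=feel(12);hookz(d);st()"
```

```text
mean [ 2.409 -0.619  0.087  0.527 -0.032  0.361 -0.111 -0.485 -0.015] sem F [0.141 0.158 0.097]
mean [ 2.472 -0.592  0.031  0.527 -0.032  0.361 -0.128 -0.479 -0.009] sem F [0.157 0.127 0.132]
arm top z 61 0.1605
t 17.87 tcp [ 0.5275 -0.0316  0.3607] grasp [ 0.5275 -0.0316  0.206 ] z [-0. -0. -1.] ydeg -90.01 F [ 1.68 -0.89 -0.29] open 0.0234 grip 50.6
```

arm_command --plan '[[[0.03,0,0,0,0,0],[0.03,0,0,0,0,0],[0.03,0,0,0,0,0],[0.03,0,0,0,0,0],[0.03,0,0,0,0,0],[0.03,0,0,0,0,0],[0.03,0,0,0,0,0],[0.03,0,0,0,0,0]]]'

```text
t: 18.53
tool_pos: [0.5277, -0.0316, 0.3606]
tool_rot: [-3.142, 0.0, 0.001]
contact_force: [0.7, -1.4, -0.3]
opening: 0.0232
grip_force: 50.6
```

```bash
python3 -c "
from h import *
p,d=feel(10);p,d=feel(10);hookz(d);st()"
```

```text
mean [-0.011 -0.8    0.345  0.528 -0.032  0.361 -0.179  0.014 -0.01 ] sem F [0.125 0.129 0.109]
mean [-0.923 -0.871 -0.033  0.528 -0.032  0.361 -0.196  0.158 -0.005] sem F [0.181 0.136 0.1  ]
arm top z 58 0.1594
t 19.53 tcp [ 0.5277 -0.0316  0.3606] grasp [ 0.5277 -0.0316  0.2059] z [-0.  0. -1.] ydeg -90.01 F [-0.58 -1.95 -0.19] open 0.0232 grip 50.6
```

arm_command --plan '[[[0,0,0,0,0,0],[0,0,0,0,0,0],[0,0,0,0,0,0],[0,0,0,0,0,0]]]' --gripper 1 --force 20

```text
t: 19.87
tool_pos: [0.5277, -0.0316, 0.3606]
tool_rot: [-3.142, 0.0, 0.001]
contact_force: [-2.4, -0.7, 0.5]
opening: 0.023
grip_force: 50.6
```

arm_command --plan '[[[0,0,0,0,0,0],[0,0,0,0,0,0],[0,0,0,0,0,0],[0,0,0,0,0,0],[0,0,0,0,0,0],[0,0,0,0,0,0]]]' --gripper -0.4

```text
t: 20.37
tool_pos: [0.5278, -0.0316, 0.3608]
tool_rot: [-3.142, 0.0, -0.0]
contact_force: [0.3, 0.2, 0.1]
opening: 0.0596
grip_force: 0.0
```

```bash
python3 -c "
from h import *
for i in range(22):
    p,d=get_image('side')
    if i%3==0: hookz(d)
st();feel(3)
cv2.imwrite('pics/c4.png',cv2.resize(p[140:220,225:305],(480,480),interpolation=cv2.INTER_CUBIC))
"
```

```text
arm top z 57 0.1615
arm top z 63 0.1613
arm top z 65 0.1608
arm top z 65 0.1613
arm top z 60 0.1613
arm top z 56 0.1625
arm top z 64 0.1612
arm top z 70 0.1617
t 21.47 tcp [ 0.5278 -0.0316  0.3607] grasp [ 0.5278 -0.0316  0.206 ] z [ 0.  0. -1.] ydeg -90.01 F [-0.39 -0.21 -0.55] open 0.06 grip 0.0
mean [ 0.235  0.176 -0.15   0.528 -0.032  0.361  0.034  0.024 -0.012] sem F [0.081 0.453 0.1  ]
```

View pics/c4.png

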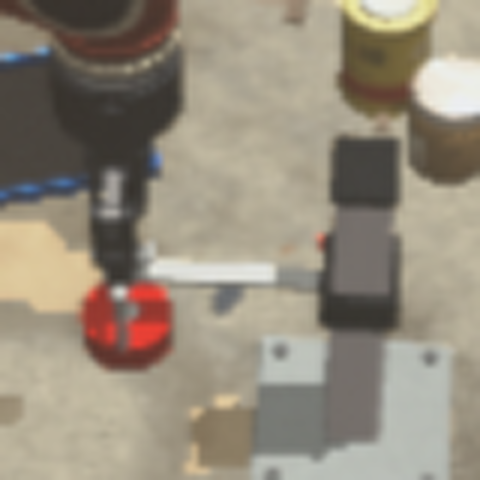

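It hangs from the hook with the slug at (125,325), the fingers clear and the reading steady. I'll wait longer to be safe, then grip it again.

arm_command --plan '[[[0,0,0,0,0,0],[0,0,0,0,0,0],[0,0,0,0,0,0],[0,0,0,0,0,0],[0,0,0,0,0,0],[0,0,0,0,0,0],[0,0,0,0,0,0],[0,0,0,0,0,0],[0,0,0,0,0,0],[0,0,0,0,0,0],[0,0,0,0,0,0],[0,0,0,0,0,0]]]'

```text
t: 22.62
tool_pos: [0.5278, -0.0316, 0.3607]
tool_rot: [-3.142, 0.0, -0.0]
contact_force: [0.4, 0.3, 0.1]
opening: 0.0595
grip_force: 0.0
```

arm_command --plan '[[[0,0,0,0,0,0],[0,0,0,0,0,0],[0,0,0,0,0,0],[0,0,0,0,0,0],[0,0,0,0,0,0],[0,0,0,0,0,0],[0,0,0,0,0,0],[0,0,0,0,0,0],[0,0,0,0,0,0],[0,0,0,0,0,0],[0,0,0,0,0,0],[0,0,0,0,0,0]]]'

```text
t: 23.62
tool_pos: [0.5278, -0.0316, 0.3607]
tool_rot: [3.142, -0.0, 0.0]
contact_force: [0.3, 0.4, -0.0]
opening: 0.0595
grip_force: 0.0
```

```bash
python3 -c "
from h import *
for i in range(6):
    p,d=get_image('side');hookz(d)
m=np.zeros(d.shape,bool);m[140:235,225:310]=1
red=(mask(p,(0,120,60),(8,255,255))|mask(p,(172,120,60),(180,255,255)))&m
q=pts('side',red,d);q=q[(q[:,2]>.11)&(q[:,2]<.14)];print(len(q),np.median(q,0),q.min(0),q.max(0));st()"
```

```text
arm top z 62 0.1619
arm top z 66 0.1615
arm top z 61 0.1611
arm top z 54 0.1619
arm top z 71 0.1617
arm top z 58 0.1618
126 [ 0.53144372 -0.03928346  0.11913734] [ 0.49763487 -0.06397455  0.11040188] [ 0.55483182 -0.0096133   0.13937219]
t 23.92 tcp [ 0.5278 -0.0316  0.3607] grasp [ 0.5278 -0.0316  0.206 ] z [-0.  0. -1.] ydeg -90.01 F [ 0.25 -0.02  0.09] open 0.0597 grip 0.0
```

arm_command --plan '[[[0,0,0,0,0,0],[0,0,0,0,0,0],[0,0,0,0,0,0],[0,0,0,0,0,0],[0,0,0,0,0,0],[0,0,0,0,0,0],[0,0,0,0,0,0]]]' --gripper 1 --force 50

```text
t: 24.5
tool_pos: [0.5278, -0.0316, 0.3607]
tool_rot: [3.142, -0.0, 0.0]
contact_force: [0.1, -0.0, -0.1]
opening: 0.0234
grip_force: 50.2
```

arm_command --plan '[[[0,0,-0.1,0,0,0],[0,0,-0.25,0,0,0],[0,0,-0.4,0,0,0],[0,0,-0.6,0,0,0],[0,0,-0.8,0,0,0],[0,0,-1,0,0,0],[0,0,-1.2,0,0,0],[0,0,-1.4,0,0,0],[0,0,-1.6,0,0,0],[0,0,-1.8,0,0,0],[0,0,-2,0,0,0],[0,0,-2.2,0,0,0]]]'

```text
t: 25.5
tool_pos: [0.5278, -0.0316, 0.3828]
tool_rot: [3.142, -0.0, -0.0]
contact_force: [0.3, -1.1, -1.2]
opening: 0.0235
grip_force: 50.0
```

```bash
python3 -c "
from h import *
p,d=feel(4);hookz(d);st()"
```

```text
mean [-0.042 -0.211 -1.17   0.528 -0.032  0.383 -0.024  0.005 -0.008] sem F [0.33  0.152 0.129]
arm top z 57 0.183
t 25.7 tcp [ 0.5278 -0.0316  0.3827] grasp [ 0.5278 -0.0316  0.228 ] z [ 0. -0. -1.] ydeg -90.01 F [ 0.91 -0.27 -1.33] open 0.0233 grip 50.0
```

arm_command --plan '[[[0,0,-0.2,0,0,0],[0,0,-0.4,0,0,0],[0,0,-0.6,0,0,0],[0,0,-0.8,0,0,0],[0,0,-1,0,0,0],[0,0,-1.2,0,0,0],[0,0,-1.4,0,0,0],[0,0,-1.6,0,0,0],[0,0,-1.8,0,0,0],[0,0,-2,0,0,0],[0,0,-2.2,0,0,0],[0,0,-2.4,0,0,0]]]'

```text
t: 26.7
tool_pos: [0.5278, -0.0316, 0.4068]
tool_rot: [-3.142, 0.0, 0.0]
contact_force: [-0.5, -0.5, -3.2]
opening: 0.0231
grip_force: 49.9
```

arm_command --plan '[[[0,0,-0.15,0,0,0],[0,0,-0.3,0,0,0],[0,0,-0.45,0,0,0],[0,0,-0.6,0,0,0],[0,0,-0.75,0,0,0],[0,0,-0.9,0,0,0],[0,0,-1.05,0,0,0],[0,0,-1.2,0,0,0],[0,0,-1.35,0,0,0],[0,0,-1.5,0,0,0],[0,0,-1.65,0,0,0],[0,0,-1.8,0,0,0]]]'

```text
t: 27.7
tool_pos: [0.5278, -0.0316, 0.4248]
tool_rot: [-3.141, 0.0, 0.0]
contact_force: [-0.2, -0.4, -4.2]
opening: 0.0234
grip_force: 49.7
```

arm_command --plan '[[[0,0,-0.2,0,0,0],[0,0,-0.4,0,0,0],[0,0,-0.6,0,0,0],[0,0,-0.8,0,0,0],[0,0,-1,0,0,0],[0,0,-1.2,0,0,0],[0,0,-1.4,0,0,0],[0,0,-1.4,0,0,0]]]'

```text
t: 28.37
tool_pos: [0.5279, -0.0316, 0.4394]
tool_rot: [3.141, -0.0, 0.001]
contact_force: [1.6, 0.2, -4.2]
opening: 0.0232
grip_force: 49.7
```

```bash
python3 -c "
from h import *
p,d=feel(4);hookz(d);st()
q=pts('side',mask(p,(0,120,60),(8,255,255))|mask(p,(172,120,60),(180,255,255)),d);q=q[(q[:,2]>.16)&(q[:,2]<.22)&(abs(q[:,0]-.528)<.05)&(abs(q[:,1]+.03)<.05)];print(len(q),np.median(q,0),q.min(0),q.max(0))"
```

```text
mean [ 0.019 -0.027 -4.066  0.528 -0.032  0.439 -0.     0.027 -0.008] sem F [0.289 0.202 0.197]
arm top z 62 0.2137
t 28.57 tcp [ 0.5278 -0.0316  0.4385] grasp [ 0.5277 -0.0316  0.2838] z [-0.  0. -1.] ydeg -90.01 F [-0.71  0.17 -3.57] open 0.0233 grip 49.7
127 [ 0.52547777 -0.04678405  0.19726431] [ 0.49750964 -0.06530035  0.17246493] [ 0.55353945 -0.00970163  0.20361054]
```

arm_command --plan '[[[-0.3,0,0,0,0,0],[-1,0,0,0,0,0],[-2,0,0,0,0,0],[-3.1,0,0,0,0,0],[-4.2,0,0,0,0,0],[-5.3,0,0,0,0,0],[-6.4,0,0,0,0,0],[-7.5,0,0,0,0,0],[-8.6,0,0,0,0,0],[-9.7,0,0,0,0,0],[-10.6,0,0,0,0,0],[-11,0,0,0,0,0]]]'

```text
t: 29.57
tool_pos: [0.4165, -0.0314, 0.4386]
tool_rot: [3.141, -0.001, -0.0]
contact_force: [-0.2, 0.1, -5.1]
opening: 0.0236
grip_force: 49.7
```

arm_command --plan '[[[0,-0.7,0,0,0,0],[0.1,-2.2,0,0,0,0],[0.4,-4.5,0.5,0,0,0],[0.8,-7.3,1.2,0,0,0],[1.2,-10.2,2.2,0,0,0],[1.6,-13.1,3.2,0,0,0],[2,-16,4.3,0,0,0],[2.4,-18.8,5.4,0,0,0],[2.8,-21.4,6.5,0,0,0],[3.1,-23.5,7.4,0,0,0],[3.3,-24.7,8,0,0,0],[3.3,-25.1,8.2,0,0,0]]]'

```text
t: 30.57
tool_pos: [0.4506, 0.2211, 0.3552]
tool_rot: [3.141, 0.003, -0.004]
contact_force: [0.2, 0.0, -4.2]
opening: 0.0235
grip_force: 50.0
```

arm_command --plan '[[[0,0,0.8,0,0,0],[0,0,1.8,0,0,0],[0,0,2.8,0,0,0],[0,0,3.7,0,0,0],[0,0,4.5,0,0,0],[0,0,5,0,0,0],[0,0,5.4,0,0,0],[0,0,5.6,0,0,0],[0,0,5.6,0,0,0],[0,0,5.6,0,0,0]]]'

```text
t: 31.4
tool_pos: [0.451, 0.2195, 0.301]
tool_rot: [-3.141, 0.0, -0.001]
contact_force: [-0.1, -0.5, -3.1]
opening: 0.0231
grip_force: 50.0
```

```bash
python3 -c "
from h import *
p,d=feel(8);hookz(d);st((.451,.2193,.274),-90)
cv2.imwrite('pics/c5.png',cv2.resize(p[110:210,200:300],(480,480),interpolation=cv2.INTER_CUBIC))"
```

```text
mean [-0.061  0.273 -4.243  0.451  0.22   0.301  0.005 -0.005  0.014] sem F [0.153 0.175 0.084]
arm top z 53 0.2142
t 31.8 tcp [0.4509 0.2195 0.3009] grasp [0.4509 0.2195 0.1462] z [ 0.  0. -1.] ydeg -90.01 F [-0.35  1.19 -4.4 ] open 0.0234 grip 50.0
 shift cm [0.01 0.02 2.69]
 turn [-0.0001 -0.0003 -0.0001]
```

View pics/c5.png

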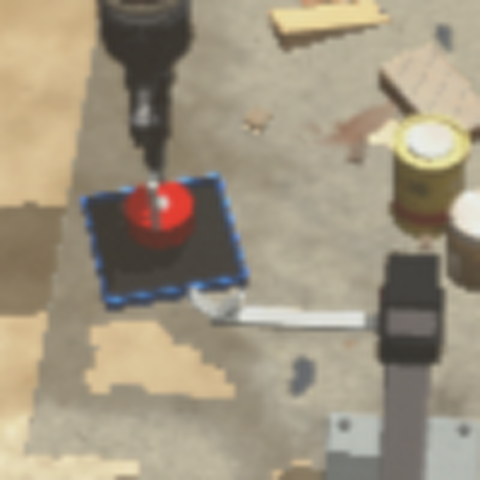

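The weight at (160,215) in the crop is about 25 mm above the middle of the tray mat. I'll lower it gently, in small steps near contact.

arm_command --plan '[[[0,0,0.2,0,0,0],[0,0,0.45,0,0,0],[0,0,0.7,0,0,0],[0,0,0.95,0,0,0],[0,0,1.2,0,0,0],[0,0,1.45,0,0,0],[0,0,1.7,0,0,0],[0,0,1.9,0,0,0],[0,0,2.1,0,0,0],[0,0,2.2,0,0,0],[0,0,2.25,0,0,0],[0,0,2.3,0,0,0]]]'

```text
t: 32.8
tool_pos: [0.4509, 0.2194, 0.2777]
tool_rot: [-3.142, 0.0, -0.0]
contact_force: [-0.1, -1.0, -4.4]
opening: 0.0235
grip_force: 50.0
```

arm_command --plan '[[[0,0,0.04,0,0,0],[0,0,0.08,0,0,0],[0,0,0.12,0,0,0],[0,0,0.16,0,0,0],[0,0,0.2,0,0,0],[0,0,0.2,0,0,0]]]'

```text
t: 33.3
tool_pos: [0.4508, 0.2194, 0.2756]
tool_rot: [3.142, -0.0, -0.0]
contact_force: [0.2, -0.8, -3.4]
opening: 0.0236
grip_force: 50.0
```

```bash
python3 -c "
from h import *
feel(6);st()"
```

```text
Traceback (most recent call last):
  File "h.py", line 24, in feel
    for _ in range(n): p,d=get_image("side");o=get_obs();L.append(np.r_[o["contact_force"],o["tool_pos"],o["wrist_torque"]])
                           ~~~~~~~~~^^^^^^^^
ValueError: 200 camera calls are used up
```

Camera calls are used up, so I'll continue by force, one reading per call.

arm_command --plan '[[[0,0,0.03,0,0,0],[0,0,0.06,0,0,0],[0,0,0.08,0,0,0],[0,0,0.08,0,0,0],[0,0,0.08,0,0,0],[0,0,0.08,0,0,0]]]'

```text
t: 34.0
tool_pos: [0.4508, 0.2195, 0.2749]
tool_rot: [-3.142, 0.0, 0.0]
contact_force: [-0.3, -0.2, -4.8]
opening: 0.023
grip_force: 50.0
```

arm_command --plan '[[[0,0,0.03,0,0,0],[0,0,0.06,0,0,0],[0,0,0.06,0,0,0],[0,0,0.06,0,0,0],[0,0,0.06,0,0,0],[0,0,0.06,0,0,0]]]'

```text
t: 34.5
tool_pos: [0.4509, 0.2195, 0.2745]
tool_rot: [-3.142, 0.0, -0.0]
contact_force: [-0.1, 0.0, -2.2]
opening: 0.0232
grip_force: 50.2
```

arm_command --plan '[[[0,0,0,0,0,0],[0,0,0,0,0,0],[0,0,0,0,0,0]]]'

```text
t: 34.75
tool_pos: [0.4509, 0.2194, 0.2745]
tool_rot: [-3.142, 0.0, -0.0]
contact_force: [-0.4, -0.2, -1.9]
opening: 0.0233
grip_force: 50.2
```

arm_command --plan '[[[0,0,0.03,0,0,0],[0,0,0.03,0,0,0],[0,0,0.03,0,0,0],[0,0,0.03,0,0,0],[0,0,0.03,0,0,0],[0,0,0.03,0,0,0]]]'

```text
t: 35.25
tool_pos: [0.451, 0.2195, 0.2744]
tool_rot: [-3.141, 0.0, -0.001]
contact_force: [-0.9, -0.1, 2.3]
opening: 0.0234
grip_force: 50.7
```

arm_command --plan '[[[0,0,0,0,0,0],[0,0,0,0,0,0],[0,0,0,0,0,0],[0,0,0,0,0,0]]]'

```text
t: 35.58
tool_pos: [0.451, 0.2195, 0.2744]
tool_rot: [-3.141, 0.0, -0.001]
contact_force: [-0.6, 0.4, 3.7]
opening: 0.0235
grip_force: 50.9
```

Contact is made and the mat carries the weight, so I'll release, then withdraw.

arm_command --plan '[[[0,0,0,0,0,0],[0,0,0,0,0,0],[0,0,0,0,0,0],[0,0,0,0,0,0],[0,0,0,0,0,0],[0,0,0,0,0,0],[0,0,0,0,0,0],[0,0,0,0,0,0]]]' --gripper -0.6

```text
t: 36.25
tool_pos: [0.4509, 0.2194, 0.274]
tool_rot: [-3.142, 0.0, -0.0]
contact_force: [0.0, -0.1, 0.1]
opening: 0.0681
grip_force: 0.0
```

arm_command --plan '[[[0,0,-0.4,0,0,0],[0,0,-1.2,0,0,0],[0,0,-2.4,0,0,0],[0,0,-4,0,0,0],[0,0,-5.6,0,0,0],[0,0,-7.2,0,0,0],[0,0,-8.8,0,0,0],[0,0,-10.4,0,0,0],[0,0,-12,0,0,0],[0,0,-13,0,0,0],[0,0,-13.5,0,0,0],[0,0,-13.5,0,0,0]]]'

```text
t: 37.25
tool_pos: [0.4511, 0.2195, 0.4111]
tool_rot: [-3.141, 0.0, -0.005]
contact_force: [0.7, -0.1, 0.7]
opening: 0.0679
grip_force: 0.0
```

arm_command --plan '[[[0,0,0,0,0,0],[0,0,0,0,0,0],[0,0,0,0,0,0],[0,0,0,0,0,0],[0,0,0,0,0,0],[0,0,0,0,0,0]]]'

```text
t: 37.75
tool_pos: [0.4508, 0.2194, 0.4085]
tool_rot: [3.141, -0.0, -0.001]
contact_force: [0.0, 0.3, 0.3]
opening: 0.0681
grip_force: 0.0
```

```bash
python3 -c "
from station import finish_job
print(finish_job())"
```

```text
the job is handed in; nothing more can be done
None
```

The counterweight weighs about 4 N (0.41 kg): the hook sank about 53 mm and held steady for over 3 s. It's now released near the middle of the blue tray and the job is handed in, but with camera calls used up I judged the final placing by force and arm position, not by a picture.

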